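# Charge the milling jar through the sliding funnel

### The arm

A 6-joint arm with a two-finger parallel gripper is mounted at the origin on the work surface. World frame = base frame: x ahead of the robot, y to its left, z up, the work surface at z = 0. Lengths are in m, angles in degrees, forces in N, time in s.
With the tool pointing down it reaches from about 0.4 to 0.825 m from the base axis. Payload 7 kg.
Tool frame: the origin (TCP) lies midway between the tips of the shut fingers; the grasp point (between the pads) lies 19 mm behind it (r.grip_depth is the distance from the TCP to the grasp point, in m); z points along the fingers, y is the line along which they close (so a half turn about z gives the same grasp; the last joint's range is limited). The gripper opens to 88 mm and grips with 3 to 60 N. Pads are 19 mm wide; open, the fingers measure 130 mm over their backs; the gripper's body (78 mm by 193 mm) begins 47 mm behind the grasp point.
Start: joints at [-59.353, 20.546, 0.682, 0, -70.136, -16.507], TCP at [0.165, -0.655, 0.227] pointing down, gripper open.
Joint ranges: [-176.03, 176.03], [-82.01, 121.73], [-58.28, 71.71], [-173.87, 95.51], [-174.79, -0.11], [-173.66, 173.66]. Speed limits (degrees/s): [136.94, 136.94, 172.46, 180, 180, 180].

### API

Orientations are given as [roll, pitch, yaw] about the fixed x, y, z axes, in that order (R = Rz(yaw) Ry(pitch) Rx(roll)).
In Python, from plant import r, capture, close_job, search_frame, outline_of gives the robot as it stands.
- The arm moves only by the shell command python3 -m creep 'ROWS' [FORCE]. ROWS is JSON, a list of rows, each a list of 7 numbers: the finger opening in mm, from 0 to 87.6, then the shift along the world's x, y, z in units of 25 mm (1.0 is 25 mm), then the turn, a rotation vector about the world's x, y, z in degrees. In form: [[hand, x, y, z, ax, ay, az], ...]. A call has 1 to 8 rows; each row shifts and turns the commanded pose from where the row before left it; what a row does not reach is not made up. A row lasts 1/12 s, in which the tool goes at most 41.7 mm and 7.16 degrees, less where a joint would pass 70% of its speed; a pose out of reach is approached as far as the arm can. A call is refused whole if a number of a shift passes 1 or a number of a turn 7.16, either way. A call with a gripper value outside its range is refused whole. The fingers move at their own pace and stop on an object; FORCE is the grip in N (left out, the last holds). Time passes only in rows, so rows that do not move let the fingers close. It gives the time, the measured TCP pose, the force, the opening and the grip force at its end, in the units of the state.
- r.get_state(): the state, without advancing time (a new reading comes with each control period).
- capture(name): name is "scene" or "top" or "wrist"; returns a dict with "frame" (384x512x3 uint8, red, green, blue), "K" (3x3 intrinsics, pixels), "origin" and "rotation" of the camera in the world. Camera axes: x right, y down, z forward; pixel columns grow to the right and rows downward; lengths in m; the calibration is good to about 2 mm. A picture is of the moment at which its call begins. There is no depth.
- close_job(): hands the job in; it is judged then, once.
Trained networks look in a picture, given as the dict that the camera call returned (one of the last four; its "shot" number tells which), for a name from the list of things; names that differ only in an ending like _2 or _b are one class to them, and where a whole thing is asked for, a point or a joint stands for the part that bears it (a point fixed in the world has none). Each returns a list of dicts, best first, with "conf" (0 to 1); they miss things now and then, are a little off and sometimes report something else, mostly with a low value. They report only what shows in the picture. A call takes as long as a camera call. They do not tell look-alikes from the thing itself.
- search_frame(picture, target): "bbox" ([left, top, right, bottom] in pixels, round what is visible of it).
- outline_of(picture, target): "region" (384x512 bool, what is visible of it) and "bbox" ([left, top, right, bottom] in pixels, round what is visible of it).
The state is a dict: "time_s": time; "joints": joint angles; "qd": joint speeds; "joint_torque": joint torques, N m; "tcp_pos": TCP position; "eef_rot": TCP orientation; "contact_force": force on the tool from outside, world axes, zero at the start; "moment": the same for the moment, N m; "gripper_width": finger opening in m; "gripper_force": force on a finger pad.
Only numpy, scipy, OpenCV 4.12 (cv2) and the standard library are available. Lean on these libraries where they do the work, as an engineer would, in place of code of your own. Each camera call takes 0.05 s, during which the arm holds its last target. There are 200 camera calls.

### The job

Slide the funnel by its black grip fully home against the end stop on the side where the tall narrow jar stands (the other bay holds a low dish). Then, with the funnel still home, tip the tray by its crossbar so that all five grinding balls pour through the funnel into the jar, and let the tray down again. Leave the jar and dish standing in their bays and do not shift or topple the other things on the bench.

Things in the scene. Friction and masses are not known exactly. Their poses are not given: they have to be found in the camera images.
- station: aluminium filling station, fixed. Origin: underside centre of its base plate (160 x 330 x 8 mm); x points away from the robot, y along the slide, z up. Two rails along y (x = +-62 mm, top z = 137 mm) carry the funnel; end-stop blocks on them at y = +-78 mm, top z = 153 mm. Posts at y = +-157 mm reach z = 137 mm, at the hinge (x = 30 mm) 200 mm. Two bays for vessels at y = +-45 mm
- selector (a joint): position of the sliding funnel carriage along the station's y, in m: -0.045 at the stop on the -y side, +0.045 at the stop on the +y side (0 = middle). At a stop the spout stands over the bay of that side. Stiff by friction, 2.5 N or so
- grip_top (a point): centre of the top face of the black selector grip, an upright block 14 mm (x) by 28 mm (y) and 52 mm tall on the robot's side of the funnel carriage; top at z = 200 mm. Moves with the carriage. The funnel's robot-side wall (top 11 mm lower) is 29 mm beyond the grip's far face
- spout (a point): centre of the lower end of the funnel's spout (48 mm square inside, at z = 96 mm). The steel funnel moves with the grip; its mouth is 88 mm (x) by 156 mm (y) inside, centred over the spout, rim at z = 173 mm, robot-side wall up to z = 189 mm
- stop_left (a point): where the spout's lower end is when the carriage is at the stop on the station's +y side (fixed point)
- stop_right (a point): the same for the stop on the -y side (fixed point)
- tray (a joint): tip angle of the steel tray in rad: 0 = down (it lies there by its own weight, the five balls inside), 1.05 = fully tipped, pouring over its lip into the funnel. It turns about the hinge shaft; its far end and its crossbar go up and over towards the robot. It falls back when let go
- tray_hinge (a point): middle of the hinge shaft (along the station's y, 5 mm radius, z = 190 mm), fixed. The tray, 66 mm wide with 32 mm walls, reaches from here 100 mm along the station's +x, the lip 12 mm to the other side
- bar_left (a point): point on the axis of the tray's crossbar, 66 mm to the +y side of its middle. The crossbar is a 12 mm steel rod, 170 mm long along y, above the tray on two 8 mm uprights 36 mm either side of its middle; tray down, its axis is at z = 255 mm, 50 mm beyond and 65 mm above the hinge. Its ends overhang the tray by 50 mm each. Moves with the tray
- bar_right (a point): the same, 66 mm to the -y side of the crossbar's middle
- jar: tall narrow open steel jar, 64 mm outside and 56 mm inside diameter, 80 mm tall, floor 6 mm thick, standing loose in one of the two bays (either one). Origin: centre of its underside
- dish: low open steel dish, 76 mm wide, 34 mm tall, in the other bay. Origin: centre of its underside
- ball1_center (a point): centre of one of five white ceramic grinding balls, 22 mm diameter, 33 g, at first lying in the tray
- ball2_center (a point): centre of one of five white ceramic grinding balls, 22 mm diameter, 33 g, at first lying in the tray
- ball3_center (a point): centre of one of five white ceramic grinding balls, 22 mm diameter, 33 g, at first lying in the tray
- ball4_center (a point): centre of one of five white ceramic grinding balls, 22 mm diameter, 33 g, at first lying in the tray
- ball5_center (a point): centre of one of five white ceramic grinding balls, 22 mm diameter, 33 g, at first lying in the tray
- cylinder: bystander: glass measuring cylinder, loose, 275 mm tall, 44 mm thick at most, foot 68 mm wide. Origin: centre of its underside
- amber: bystander: amber bottle, loose, 72 mm diameter, 190 mm tall. Origin: centre of its underside
- reagent: bystander: white jar with black cap, loose, 68 mm diameter, 150 mm tall. Origin: centre of its underside
- beaker: bystander: open steel beaker, loose, 70 mm diameter, 100 mm tall. Origin: centre of its underside
- flask: bystander: clear bottle with blue cap, loose, 60 mm diameter, 200 mm tall, on the robot's side of the station. Origin: centre of its underside
Things that resemble listed ones, but are neither listed nor needed, are in the scene too. Leave any blue look-alike of the jar alone.

How it is judged (in metres and radians):
On the way, in this order (a step that is already met when the one before it is completed fails the run):
1. the funnel is home against the stop above the jar, the tray still down (((value of joint selector above 0.042 m and y of jar in the frame of station above 0.02 m) or (value of joint selector below -0.042 m and y of jar in the frame of station below -0.02 m)) and value of joint tray below 0.15 rad), for 0.2 s.
2. the tray is tipped well over while the funnel is home above the jar (((value of joint selector above 0.042 m and y of jar in the frame of station above 0.02 m) or (value of joint selector below -0.042 m and y of jar in the frame of station below -0.02 m)) and value of joint tray above 0.7 rad), for 0.1 s.
At the end, for the whole second after the job is handed in: The funnel is within 3 mm of the end stop on the jar's side; all five balls lie at rest inside the jar; the tray is down again (within 0.1 rad); the jar stands upright within 12 mm and the dish within 20 mm of where they stood (((value of joint selector above 0.042 m and y of jar in the frame of station above 0.02 m) or (value of joint selector below -0.042 m and y of jar in the frame of station below -0.02 m)) and value of joint tray below 0.1 rad and horizontal distance between each of ball1_center, ball2_center, ball3_center, ball4_center, ball5_center and jar below 0.03 m and z of ball1_center in the frame of jar between 0 and 0.075 m and z of ball2_center in the frame of jar between 0 and 0.075 m and z of ball3_center in the frame of jar between 0 and 0.075 m and z of ball4_center in the frame of jar between 0 and 0.075 m and z of ball5_center in the frame of jar between 0 and 0.075 m and linear speed of each of ball1, ball2, ball3, ball4, ball5 below 0.05 m/s and angle between jar's own z axis and vertical below 0.1 rad and distance of jar from where it was at the start of the episode below 0.012 m and distance of dish from where it was at the start of the episode below 0.02 m); the robot touches nothing.
It fails at once if one of the bystanders (cylinder, bottles, white jar, beaker) is shifted by more than 30 mm (distance of any of cylinder, amber, reagent, beaker, flask from where it was at the start of the episode above 0.03 m).
It fails at once if one of the standing bystanders, the jar or the dish is toppled (angle between any of cylinder, amber, reagent, beaker, flask, jar, dish's own z axis and vertical above 0.5 rad).
It also fails if it takes over 51 s, if anything falls off the work surface, if the arm or the gripper's body presses on something with over 40 N, if the wrist force passes 120 N, or if a joint passes its speed limit or range.

## Working session

There is one attempt and no reset: what is moved stays moved. The work goes in short steps, Python scripts to look and compute and a shell command to move; the robot and the scene stay as the last step left them, time stands still between calls to the robot, and variables do not carry over. Pictures are saved under pics/ and viewed, at most 10 in all, crops included, and the job is handed in when it is done.

```bash
ls; mkdir -p pics; cat > h.py <<'E'
import numpy as np,cv2
from plant import r,capture,close_job,search_frame,outline_of
def ray(p,u,v):
    d=np.array(p["rotation"])@np.linalg.inv(p["K"])@np.array([u,v,1.]);return np.array(p["origin"]),d
def atz(p,u,v,z):
    o,d=ray(p,u,v);return o+d*(z-o[2])/d[2]
def proj(p,X):
    c=np.array(p["rotation"]).T@(np.array(X)-np.array(p["origin"]));q=np.array(p["K"])@c;return q[:2]/q[2]
def save(p,n,box=None,s=1.5):
    f=p["frame"][:,:,::-1]
    if box: f=f[box[1]:box[3],box[0]:box[2]]
    cv2.imwrite("pics/"+n,cv2.resize(f,None,fx=s,fy=s,interpolation=cv2.INTER_CUBIC))
def tri(obs):
    A=np.zeros((3,3));b=np.zeros(3)
    for p,u,v in obs:
        o,d=ray(p,u,v);d=d/np.linalg.norm(d);M=np.eye(3)-np.outer(d,d);A+=M;b+=M@o
    return np.linalg.solve(A,b)
E
python3 - <<'E'
from h import *
a=capture("top");b=capture("scene")
save(a,"top1.png");save(b,"scene1.png")
for p,n in((a,"top"),(b,"scene")):
    print(n,np.round(p["origin"],3),np.round(p["K"],1).tolist(),np.round(p["rotation"],3).tolist())
    for t in["station","grip_top","spout","jar","dish","bar_left","tray_hinge","ball1_center","cylinder","amber","reagent","beaker","flask"]:
        print(t,[(round(x["conf"],2),np.round(x["bbox"]).tolist()) for x in search_frame(p,t)[:3]])
print(r.get_state())
E
```

```text
pics
top [0.481 0.025 0.945] [[349.3, 0.0, 262.3], [0.0, 349.3, 193.1], [0.0, 0.0, 1.0]] [-176.922, 1.314, -90.708]
station [(0.51, [250.0, 138.0, 258.0, 146.0])]
grip_top [(0.66, [227.0, 158.0, 305.0, 232.0])]
spout [(0.64, [223.0, 161.0, 304.0, 233.0])]
jar [(0.86, [315.0, 246.0, 346.0, 278.0]), (0.71, [229.0, 160.0, 306.0, 232.0])]
dish [(0.64, [255.0, 186.0, 266.0, 205.0])]
bar_left [(0.85, [219.0, 122.0, 299.0, 182.0])]
tray_hinge [(0.96, [188.0, 124.0, 344.0, 236.0])]
ball1_center [(0.65, [247.0, 132.0, 259.0, 142.0]), (0.47, [225.0, 162.0, 304.0, 234.0])]
cylinder [(0.91, [146.0, 211.0, 202.0, 241.0])]
amber [(0.88, [151.0, 167.0, 193.0, 194.0])]
reagent [(0.69, [342.0, 197.0, 385.0, 225.0]), (0.55, [336.0, 112.0, 371.0, 146.0])]
beaker [(0.67, [335.0, 114.0, 373.0, 145.0]), (0.45, [226.0, 159.0, 303.0, 232.0])]
flask [(0.6, [257.0, 244.0, 286.0, 274.0])]
scene [1.176 0.16  0.602] [[381.3, 0.0, 257.8], [0.0, 381.3, 190.1], [0.0, 0.0, 1.0]] [-122.233, 0.788, 99.007]
station [(0.78, [165.0, 165.0, 337.0, 289.0]), (0.37, [217.0, 222.0, 247.0, 271.0])]
grip_top [(0.69, [209.0, 164
[... 896 characters left out ...]
.0, 231.0])]
{'time_s': 1.4, 'joints': array([-5.93536819e+01,  2.05456386e+01,  6.81328510e-01,  4.53141070e-04,
       -7.01340171e+01, -1.65064343e+01]), 'qd': array([ 0.02075735,  0.00433403,  0.10100606, -0.06570649,  0.01844994,
        0.09851633]), 'joint_torque': array([-1.90324672e-04, -5.82389939e+01,  2.93287683e+01,  7.00206622e+00,
        1.23955417e-02,  2.28247552e-05]), 'tcp_pos': array([ 0.16486814, -0.65454108,  0.22656602]), 'eef_rot': array([-1.79998275e+02,  6.66560960e-05, -1.65859962e+02]), 'contact_force': array([ 0.2444435 , -0.15954979,  0.44346717]), 'moment': array([0.01840941, 0.00325889, 0.00343422]), 'gripper_force': 0.0, 'gripper_width': 0.08752856762397965}
```

View pics/top1.png

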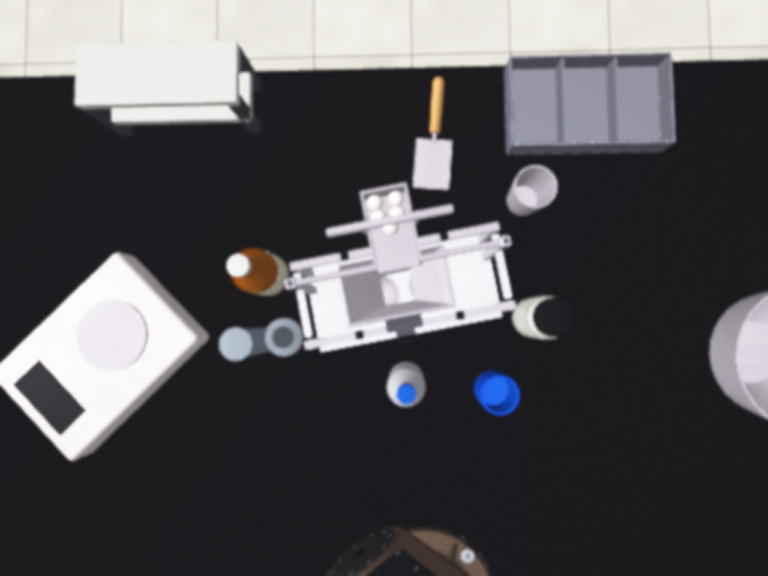

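View pics/scene1.png

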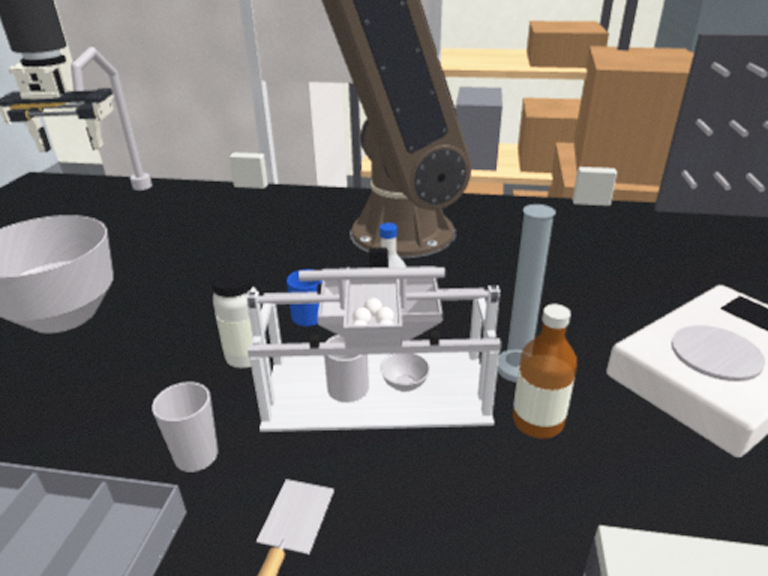

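Top: the station spans about (195–340, 150–235) px, with the grip at (269,216), the crossbar from (218,155) to (302,139) and the clear flask at (270,255) on the robot side. Scene: two things look like the jar. One is the steel jar in the bay at (231,247), the other a blue cup at (203,199) outside the station. The steel one in the bay fits the description. It is on the image-left side, which is −y, and the dish at (270,247) is on +y. Next I fit the station pose and confirm with an enlarged overlay crop.

```bash
cat >> h.py <<'E'
from scipy.spatial.transform import Rotation as Ro
_cap=capture
def capture(n):
    p=dict(_cap(n)); p["rpy"]=p["rotation"]
    if np.array(p["rotation"]).ndim==1: p["rotation"]=Ro.from_euler("xyz",p["rotation"],degrees=True).as_matrix()
    return p
def S(pose,X):
    x,y,a=pose;X=np.array(X);c,s=np.cos(a),np.sin(a);return np.array([x+c*X[0]-s*X[1],y+s*X[0]+c*X[1],X[2]])
E
python3 - <<'E'
from h import *
from scipy.optimize import least_squares
a=capture("top");b=capture("scene")
obs=[(a,(.030,.157,.2),(193.3,188.7)),(a,(.03,-.157,.2),(337.3,160.7)),(a,(.08,.085,.255),(218.5,154.5)),(a,(.08,-.085,.255),(301.8,139.5)),
(b,(.03,-.157,.2),(169.5,198)),(b,(.03,.157,.2),(328.5,194.5)),(b,(.08,-.085,.255),(200.5,182.5)),(b,(.08,.085,.255),(295.5,181.5)),
(b,(.08,-.165,.008),(175,285)),(b,(.08,.165,.008),(328,282))]
f=lambda q:np.concatenate([proj(p,S(q,X))-uv for p,X,uv in obs])
s=least_squares(f,[.5,0,.1],loss="soft_l1");q=s.x;print(q[:2],np.degrees(q[2]));print(np.round(s.fun.reshape(-1,2),1).tolist())
np.save("st.npy",q)
# grip from black pixels near in top: scan selectors
im={}
for n,p in(("t",a),("s",b)):
    f=cv2.resize(p["frame"][:,:,::-1],None,fx=4,fy=4,interpolation=cv2.INTER_CUBIC)
    def dot(X,c,f=f,p=p):
        u=(proj(p,S(q,X))+.5)*4;cv2.circle(f,(int(u[0]),int(u[1])),3,c,-1)
    for y in(-.157,.157):dot((.03,y,.2),(0,0,255))
    for y in(-.066,.066):dot((.05+.03,y,.255),(0,255,0))
    for y in(-.045,0,.045):
        dot((-.08,y,.2),(255,0,255))
    for y in(-.045,.045):dot((0,y,.008),(0,255,255))
    for x in(-.08,.08):
        for y in(-.165,.165):dot((x,y,.008),(255,255,0))
    im[n]=f
t=im["t"][480:960,740:1400];cv2.imwrite("pics/t2.png",t)
cv2.imwrite("pics/s2.png",im["s"][600:1160,620:1380])
# bystander positions
print("flask top ring",atz(a,270.5,262,.2),"base",atz(a,270,250,0.))
E
```

```text
[0.53168393 0.03223017] 9.74495853221679
[[-1.2, -1.0], [-1.1, 0.1], [-1.5, 0.1], [-0.9, -0.6], [-1.9, -3.5], [-0.0, -3.0], [-1.7, 0.5], [-0.3, -0.3], [-2.9, -1.1], [0.5, -1.1]]
flask top ring [0.37496432 0.02581709 0.2       ] base [0.37849849 0.02699983 0.        ]
```

View pics/t2.png

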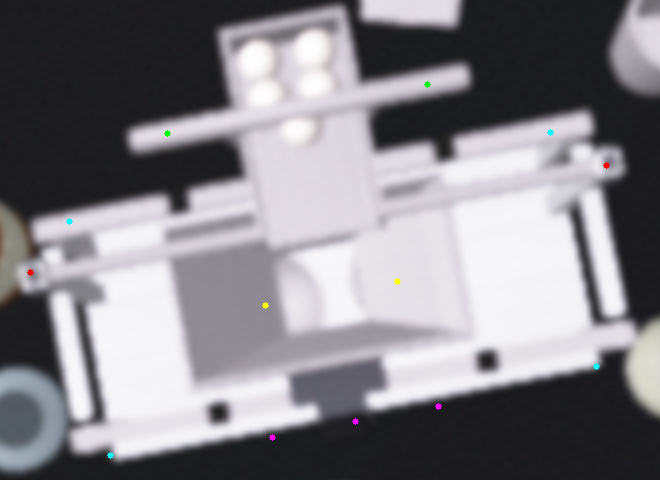

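View pics/s2.png

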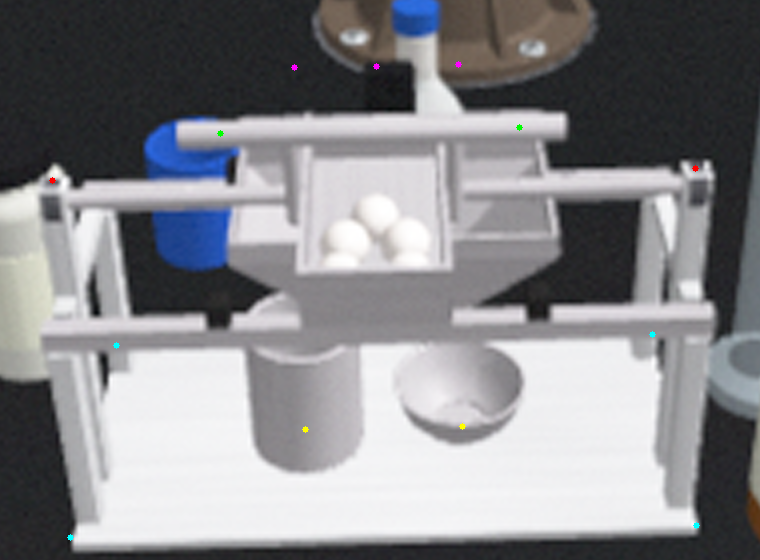

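The overlay fits within about 2 px. The steel jar stands in the −y bay and the dish in the +y bay, so the funnel must go to −y. The black grip is at about crop (343,400), near selector +0.007. Now I locate the grip exactly in both views and work out the move.

```bash
python3 - <<'E'
from h import *
q=np.load("st.npy");a=capture("top");b=capture("scene")
inv=lambda P:S((0,0,-q[2]),np.array(P)-[q[0],q[1],0])
# top: gray patch print around grip
g=a["frame"].mean(2).astype(int);print(g[209:228,258:286])
h=b["frame"].mean(2).astype(int);print(h[162:184,240:264])
u=(740+343+.5)/4-.5;v=(480+401+.5)/4-.5
print("top grip px",u,v,inv(atz(a,u,v,.2)))
us=(620+388+.5)/4-.5;vs=(600+64+.5)/4-.5
print("scene",inv(atz(b,us,vs,.2)),"tri",inv(tri([(a,u,v),(b,us,vs)])))
for X in((-.046,.0065,.189),(-.069,.0065,.2),(-.076,.0205,.2),(-.062,-.0075,.2),(-.083,.0065,.2)):print(X,proj(a,S(q,X)),proj(b,S(q,X)))
print("grip0 world",S(q,(-.08,.0065,.2)))
E
```

```text
[[164 165 167 169 175 177 182 183 185 188 190 193 192 187 187 184 182 176
  168 163 155 156 184 222 236 242 244 244]
 [178 181 182 185 189 193 195 193 188 187 184 180 172 163 157 148 140 131
  124 120 116 128 177 228 241 246 246 246]
 [192 191 188 186 187 185 179 171 163 156 148 139 128 121 117 113 106 102
  101 101 100 115 161 215 236 241 241 240]
 [184 175 165 159 154 147 136 128 121 115 111 107 103 101 100  99  98  96
   97  98 100 107 140 189 224 233 232 233]
 [149 135 124 118 115 110 104 102 100 100  99  98  98  97  97  98  99  97
   97  97  99 103 125 172 212 226 227 227]
 [119 106 102 100  98 100  99  98  96  97  97  98  99  98  98  99 100  99
   99  98  99 100 116 161 208 224 226 227]
 [114 100  99  97  98  98  98  99 100  99  98  99 100  99 100  99 100  99
   99 101 100 102 114 156 202 224 229 229]
 [117 102  99  98  99 100  98  99 100 100  98 100 100  99  99  99 100 100
  102 105 108 113 126 163 206 228 234 235]
 [122 104  99  99  99 100 101 100 100 100 101 101  99 100 100 100 102 105
  118 135 145 153 167 195 225 236 240 241]
 [125 104 101 100 101 101 102 102 101 101 101 1
[... 3236 characters left out ...]
209 208]
 [191 190 192 190 190 188 187 187 187 186 186 188 185 184 185 185 183 182
  181 184 179 181 181 179]]
top grip px 270.375 219.875 [-0.06825382  0.00425772  0.2       ]
scene [-0.08147689  0.00678222  0.2       ] tri [-0.06811193  0.00559243  0.20725309]
(-0.046, 0.0065, 0.189) [267.4719328 209.7912399] [251.59433577 178.11248415]
(-0.069, 0.0065, 0.2) [269.40176344 220.41250889] [251.49027413 168.37875034]
(-0.076, 0.0205, 0.2) [263.5244251  224.85604653] [257.89294753 166.7095484 ]
(-0.062, -0.0075, 0.2) [275.27562417 215.97160048] [244.99458759 170.07220117]
(-0.083, 0.0065, 0.2) [270.60532125 226.91474028] [251.49748179 165.29620233]
grip0 world [0.45173804 0.02509536 0.2       ]
```

The grip top is at station (−0.083, +0.007): it shows black on the black bench, and the scene view and stated geometry agree. I'll carry the tool at z ≈ 0.33, turned 85.6° so the gripper body lies along the station's x, with the fingers shut. I'll lower it on the grip's +y side, aiming for TCP (0.448, 0.061).

```bash
python3 -m creep '[[0,0.39,0.99,0.5,0,0,7.13],[0,0.39,0.99,0.5,0,0,7.13],[0,0.39,0.99,0.5,0,0,7.13],[0,0.39,0.99,0.5,0,0,7.13],[0,0.39,0.99,0.5,0,0,7.13],[0,0.39,0.99,0.5,0,0,7.13],[0,0.39,0.99,0.5,0,0,7.13],[0,0.39,0.99,0.5,0,0,7.13]]' 10
python3 -m creep '[[0,0.39,0.99,0,0,0,7.13],[0,0.39,0.99,0,0,0,7.13],[0,0.39,0.99,0,0,0,7.13],[0,0.39,0.99,0,0,0,7.13],[0,0.39,0.99,0,0,0,0],[0,0.39,0.99,0,0,0,0],[0,0.39,0.99,0,0,0,0],[0,0.39,0.99,0,0,0,0]]'
python3 -m creep '[[0,0.39,0.99,0,0,0,0],[0,0.39,0.99,0,0,0,0],[0,0.39,0.99,0,0,0,0],[0,0.39,0.99,0,0,0,0],[0,0.39,0.99,0,0,0,0],[0,0.39,0.99,0,0,0,0],[0,0.39,0.99,0,0,0,0],[0,0.39,0.99,0,0,0,0]]'
```

```text
time_s: 2.27
tcp_pos: [0.2431, -0.4553, 0.3273]
eef_rot: [-180.0, -0.0, -108.5]
contact_force: [1.4, 0.6, 1.1]
gripper_width: 0.0399
gripper_force: 0.0
time_s: 2.93
tcp_pos: [0.321, -0.2574, 0.3268]
eef_rot: [-180.0, -0.0, -80.3]
contact_force: [0.6, -0.6, -0.7]
gripper_width: 0.0002
gripper_force: 0.0
time_s: 3.6
tcp_pos: [0.399, -0.0592, 0.327]
eef_rot: [-179.9, 0.0, -80.3]
contact_force: [1.2, -0.4, -0.7]
gripper_width: 0.0003
gripper_force: 0.0
```

```bash
python3 -m creep '[[0,0.39,0.965,0,0,0,0],[0,0.39,0.965,0,0,0,0],[0,0.39,0.965,0,0,0,0],[0,0.39,0.965,0,0,0,0],[0,0.38,0.96,0,0,0,0],[0,0,0,-0.9,0,0,0],[0,0,0,-0.9,0,0,0],[0,0,0,-0.9,0,0,0]]'
python3 -m creep '[[0,0,0,-0.9,0,0,0],[0,0,0,0,0,0,0]]'
python3 - <<'E'
from h import *
b=capture("scene");q=np.load("st.npy");s=r.get_state();P=np.array(s["tcp_pos"]);print(P,S((0,0,-q[2]),P-[q[0],q[1],0]),proj(b,P),s["joints"])
save(b,"s3.png",(170,90,350,230),4)
E
```

```text
time_s: 4.27
tcp_pos: [0.4475, 0.0606, 0.2584]
eef_rot: [-180.0, 0.0, -80.2]
contact_force: [-0.5, -0.2, -0.6]
gripper_width: 0.0002
gripper_force: 0.0
time_s: 4.43
tcp_pos: [0.445, 0.0592, 0.2327]
eef_rot: [179.6, -0.1, -80.3]
contact_force: [-1.1, -0.6, -1.2]
gripper_width: 0.0003
gripper_force: 0.0
[0.44619987 0.05938044 0.23521237] [-0.07965507  0.04122778  0.23521237] [267.3015181  151.30319695] [ 3.27863922e+01 -1.47459422e+00 -2.52497647e+01 -1.64989454e-02
 -6.64490739e+01 -2.30794747e+01]
```

View pics/s3.png

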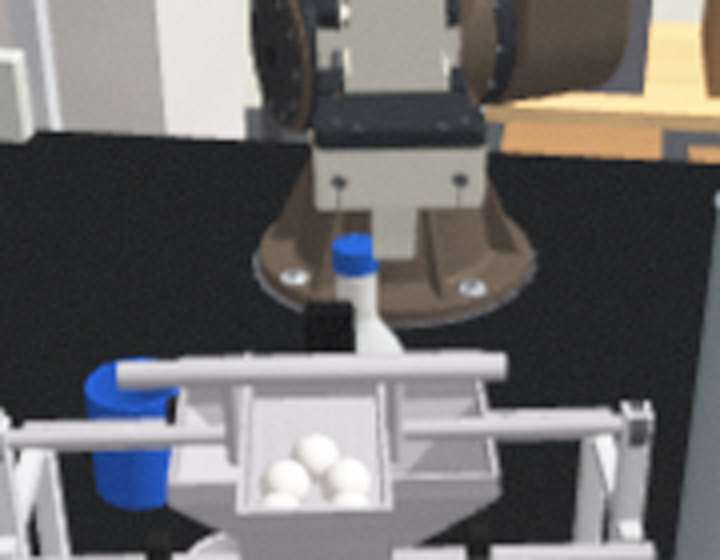

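The finger tip is at pixel (269,154), beside the grip at (252,172) with a gap of about 10 mm on the +y side, as predicted. I lower and push toward −y.

```bash
python3 -m creep '[[0,0.1,0,-0.8,0,0,0],[0,0,0,-0.8,0,0,0],[0,0,0,-0.8,0,0,0],[0,0,0,0,0,0,0],[0,0.03,-0.2,0,0,0,0],[0,0.03,-0.2,0,0,0,0],[0,0.03,-0.2,0,0,0,0]]'
python3 -m creep '[[0,0.03,-0.2,0,0,0,0],[0,0.03,-0.2,0,0,0,0],[0,0.03,-0.2,0,0,0,0],[0,0.03,-0.2,0,0,0,0],[0,0.03,-0.2,0,0,0,0]]'
python3 - <<'E'
from h import *
q=np.load("st.npy");s=r.get_state();P=np.array(s["tcp_pos"]);print(P,S((0,0,-q[2]),P-[q[0],q[1],0]),s["contact_force"])
E
```

```text
time_s: 5.07
tcp_pos: [0.4535, 0.0453, 0.1786]
eef_rot: [-179.8, 0.1, -80.3]
contact_force: [-0.7, 3.2, 2.1]
gripper_width: 0.0004
gripper_force: 1.4
time_s: 5.48
tcp_pos: [0.4562, 0.0195, 0.1768]
eef_rot: [-180.0, 0.0, -80.3]
contact_force: [1.8, 2.7, 1.4]
gripper_width: 0.0006
gripper_force: 1.4
[0.45622236 0.01954431 0.17683007] [-0.07651997  0.00027002  0.17683007] [1.76183397 2.73795318 1.38178827]
```

```bash
python3 -m creep '[[0,0.03,-0.2,0,0,0,0],[0,0.03,-0.2,0,0,0,0],[0,0.03,-0.2,0,0,0,0],[0,0.02,-0.1,0,0,0,0]]'
python3 -m creep '[[0,0.02,-0.1,0,0,0,0],[0,0,0,0,0,0,0]]'
python3 -m creep '[[0,0.02,-0.1,0,0,0,0],[0,0,0,0,0,0,0]]'
python3 - <<'E'
from h import *
q=np.load("st.npy");s=r.get_state();P=np.array(s["tcp_pos"]);print(P,S((0,0,-q[2]),P-[q[0],q[1],0]),s["contact_force"])
E
```

```text
time_s: 5.82
tcp_pos: [0.4585, 0.0018, 0.1764]
eef_rot: [180.0, -0.0, -80.3]
contact_force: [0.6, 2.6, 1.6]
gripper_width: 0.0007
gripper_force: 1.3
time_s: 5.98
tcp_pos: [0.4586, -0.0008, 0.1763]
eef_rot: [179.9, -0.0, -80.3]
contact_force: [-0.1, 0.1, -0.3]
gripper_width: 0.0005
gripper_force: 0.0
time_s: 6.15
tcp_pos: [0.4589, -0.0022, 0.1762]
eef_rot: [179.9, 0.1, -80.3]
contact_force: [-2.2, 5.5, 1.6]
gripper_width: 0.0004
gripper_force: 3.0
[ 0.45888761 -0.00215245  0.17621979] [-0.07756563 -0.0215648   0.17621979] [-2.24402846  5.50438469  1.63907867]
```

```bash
python3 -m creep '[[0,0.02,-0.1,0,0,0,0],[0,0,0,0,0,0,0]]'
python3 -m creep '[[0,0.02,-0.1,0,0,0,0],[0,0,0,0,0,0,0],[0,0,0,0,0,0,0]]'
```

```text
time_s: 6.32
tcp_pos: [0.459, -0.0024, 0.1763]
eef_rot: [180.0, 0.3, -80.4]
contact_force: [-8.9, 19.2, 5.5]
gripper_width: -0.0
gripper_force: 10.5
time_s: 6.57
tcp_pos: [0.4591, -0.0027, 0.1762]
eef_rot: [180.0, 0.5, -80.4]
contact_force: [-14.9, 32.9, 10.5]
gripper_width: 0.0002
gripper_force: 17.6
```

The funnel is home: TCP y −0.0216 is as predicted for the stop, and the force rises to 33 N. I back off, rise and go over bar_right.

```bash
python3 -m creep '[[0,-0.09,0.5,0,0,0,0],[0,0,0.1,0.9,0,0,0],[0,0,0,0.9,0,0,0],[0,0,0,0.9,0,0,0],[0,0,0,0.9,0,0,0],[0,0,0,0.9,0,0,0],[0,0,0,0.9,0,0,0],[0,0,0,0.9,0,0,0]]'
python3 -m creep '[[44,0.92,-0.12,0,0,0,0],[44,0.92,-0.12,0,0,0,0],[44,0.92,-0.12,0,0,0,0],[44,0.92,-0.12,0,0,0,0],[44,0.92,-0.12,0,0,0,0],[44,0.92,-0.12,0,0,0,0],[44,0.9,-0.12,0,0,0,0],[44,0,0,0,0,0,0]]'
python3 - <<'E'
from h import *
q=np.load("st.npy");s=r.get_state();P=np.array(s["tcp_pos"])
T=S(q,(.08,-.066,.236));print(P,T,(T-P)/.025)
p=capture("top");g=p["frame"];print([ (x["bbox"]) for x in search_frame(p,"grip_top")[:1]])
save(p,"t4.png",(170,100,360,250),4)
E
```

```text
time_s: 7.23
tcp_pos: [0.4576, 0.007, 0.3349]
eef_rot: [179.9, -0.0, -80.3]
contact_force: [0.2, 0.5, -1.0]
gripper_width: 0.0006
gripper_force: 0.0
time_s: 7.9
tcp_pos: [0.621, -0.0143, 0.3315]
eef_rot: [179.8, -0.1, -80.3]
contact_force: [-0.4, 0.6, -0.0]
gripper_width: 0.0432
gripper_force: 0.0
[ 0.62104722 -0.01431391  0.33152628] [ 0.62170095 -0.01927649  0.236     ] [ 0.02614888 -0.1985033  -3.82105117]
[[262.2, 153.2, 263.0, 156.6]]
```

View pics/t4.png

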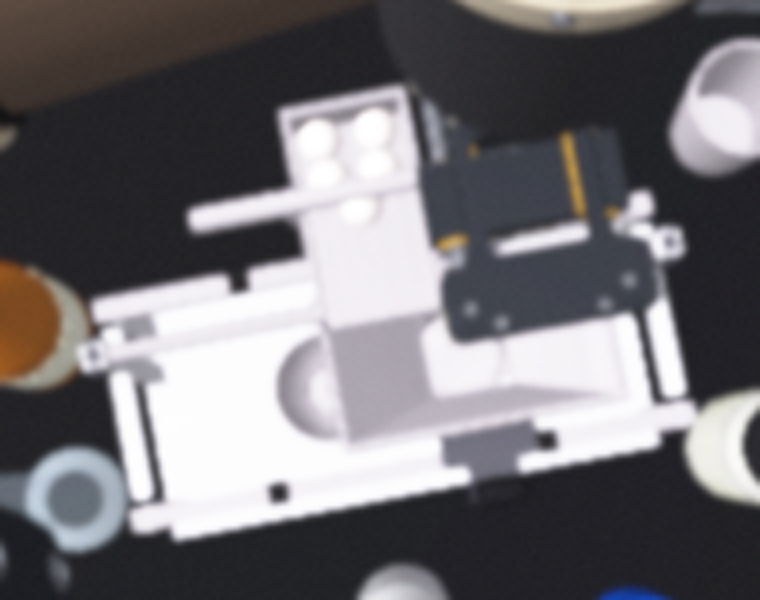

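The top view shows the funnel carriage against the −y stop, with its edge at crop (540,440) touching the stop block. The balls are still in the tray and the gripper is over the crossbar's −y end. I lower and cage the bar.

```bash
python3 -m creep '[[44,0.03,-0.2,-0.76,0,0,0],[44,0,0,-0.76,0,0,0],[44,0,0,-0.76,0,0,0],[44,0,0,-0.76,0,0,0],[44,0,0,-0.76,0,0,0],[44,0,0,0,0,0,0]]'
python3 -m creep '[[18,0,0,0,0,0,0],[18,0,0,0,0,0,0],[18,0,0,0,0,0,0],[18,0,0,0,0,0,0],[18,0,0,0,0,0,0],[18,0,0,0,0,0,0]]' 5
python3 - <<'E'
from h import *
p=capture("scene");save(p,"s5.png",(170,90,350,230),4)
E
```

```text
time_s: 8.5
tcp_pos: [0.6165, -0.0186, 0.2354]
eef_rot: [179.6, 0.0, -80.3]
contact_force: [-1.1, 0.2, -1.5]
gripper_width: 0.0444
gripper_force: 0.0
time_s: 9.0
tcp_pos: [0.6217, -0.0182, 0.2407]
eef_rot: [-179.7, -0.0, -80.3]
contact_force: [6.5, -0.1, 1.2]
gripper_width: 0.0186
gripper_force: 3.0
```

View pics/s5.png

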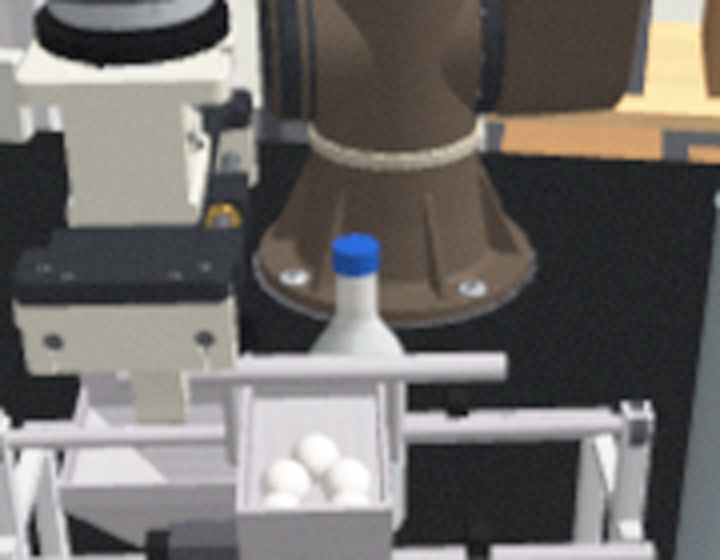

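The finger pair straddles the bar's −y end at crop (160,390). The bar is intact and the tray is still down with five balls. Now I tip along the arc.

```bash
python3 -m creep '[[18,-0.119,-0.02,0.077,0,0,0],[18,-0.119,-0.02,0.077,0,0,0],[18,-0.119,-0.02,0.077,0,0,0],[18,-0.119,-0.02,0.077,0,0,0],[18,-0.13,-0.022,0.055,0,0,0],[18,-0.13,-0.022,0.055,0,0,0],[18,-0.13,-0.022,0.055,0,0,0],[18,-0.13,-0.022,0.055,0,0,0]]' 5
python3 -m creep '[[18,-0.138,-0.024,0.031,0,0,0],[18,-0.138,-0.024,0.031,0,0,0],[18,-0.138,-0.024,0.031,0,0,0],[18,-0.138,-0.024,0.031,0,0,0],[18,-0.14,-0.024,0.007,0,0,0],[18,-0.14,-0.024,0.007,0,0,0],[18,-0.14,-0.024,0.007,0,0,0],[18,-0.14,-0.024,0.007,0,0,0]]'
python3 -m creep '[[18,-0.14,-0.024,-0.018,0,0,0],[18,-0.14,-0.024,-0.018,0,0,0],[18,-0.14,-0.024,-0.018,0,0,0],[18,-0.14,-0.024,-0.018,0,0,0],[18,-0.134,-0.023,-0.043,0,0,0],[18,-0.134,-0.023,-0.043,0,0,0],[18,-0.134,-0.023,-0.043,0,0,0],[18,0,0,0,0,0,0]]'
python3 - <<'E'
from h import *
p=capture("scene");save(p,"s6.png",(170,90,350,290),4*.75)
print([(x["conf"],x["bbox"]) for x in search_frame(p,"ball1_center")])
E
```

```text
time_s: 9.72
tcp_pos: [0.5968, -0.0225, 0.2544]
eef_rot: [-179.7, -0.0, -80.3]
contact_force: [3.6, 0.4, 2.4]
gripper_width: 0.0181
gripper_force: 2.2
time_s: 10.38
tcp_pos: [0.5662, -0.0277, 0.2557]
eef_rot: [179.9, 0.0, -80.3]
contact_force: [2.0, 0.1, -0.3]
gripper_width: 0.0185
gripper_force: 0.8
time_s: 11.05
tcp_pos: [0.5421, -0.0318, 0.2508]
eef_rot: [180.0, 0.0, -80.3]
contact_force: [1.0, 0.7, 0.4]
gripper_width: 0.0181
gripper_force: 0.3
[]
```

View pics/s6.png

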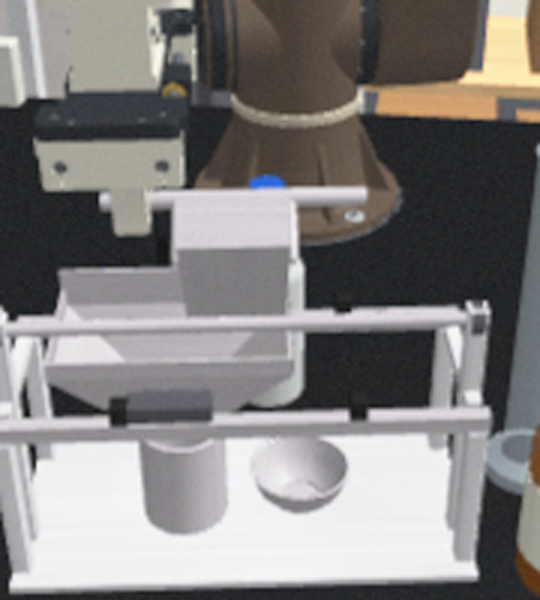

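The tray is tipped by about 57° and no balls are outside. The jar and dish stand in their bays, at crop (185,485) and (300,470). I hold briefly, then let the tray down along the same arc.

```bash
python3 -m creep '[[18,-0.1,-0.017,-0.03,0,0,0],[18,0,0,0,0,0,0],[18,0,0,0,0,0,0],[18,0,0,0,0,0,0],[18,0,0,0,0,0,0],[18,0,0,0,0,0,0],[18,0,0,0,0,0,0],[18,0,0,0,0,0,0]]'
python3 -m creep '[[18,0.25,0.043,0.08,0,0,0],[18,0.25,0.043,0.08,0,0,0],[18,0.28,0.048,0.036,0,0,0],[18,0.28,0.048,0.036,0,0,0],[18,0.28,0.048,-0.014,0,0,0],[18,0.28,0.048,-0.014,0,0,0],[18,0.276,0.048,-0.062,0,0,0],[18,0.276,0.048,-0.062,0,0,0]]'
python3 -m creep '[[18,0.26,0.044,-0.11,0,0,0],[18,0.26,0.044,-0.11,0,0,0],[18,0.119,0.02,-0.077,0,0,0],[18,0.119,0.02,-0.077,0,0,0],[18,0.119,0.02,-0.077,0,0,0],[18,0.119,0.02,-0.077,0,0,0],[18,0.02,0,0,0,0,0],[18,0,0,0,0,0,0]]'
python3 -m creep '[[44,0,0,0,0,0,0],[44,0,0,0,0,0,0],[44,0,0,0,0,0,0],[44,0,0,0,0,0,0]]'
```

```text
time_s: 11.82
tcp_pos: [0.5417, -0.0318, 0.2507]
eef_rot: [-179.8, -0.0, -80.3]
contact_force: [5.0, -0.4, -0.5]
gripper_width: 0.0183
gripper_force: 2.6
time_s: 12.48
tcp_pos: [0.5954, -0.0225, 0.2518]
eef_rot: [180.0, 0.0, -80.3]
contact_force: [1.8, -0.1, -0.4]
gripper_width: 0.0186
gripper_force: 0.6
time_s: 13.15
tcp_pos: [0.62, -0.0186, 0.2389]
eef_rot: [180.0, -0.0, -80.3]
contact_force: [2.1, 0.9, -1.3]
gripper_width: 0.0181
gripper_force: 1.0
time_s: 13.48
tcp_pos: [0.6197, -0.0187, 0.2393]
eef_rot: [180.0, -0.0, -80.3]
contact_force: [-0.8, 0.2, 0.1]
gripper_width: 0.0392
gripper_force: 0.0
```

Free of the bar. I go straight up, then aside toward −y so the arm clears the view, and look.

```bash
python3 -m creep '[[44,0,0,0.8,0,0,0],[44,0,0,0.8,0,0,0],[44,0,0,0.8,0,0,0],[44,0,0,0.8,0,0,0],[44,0,0,0.8,0,0,0],[44,0,-0.9,0,0,0,0],[44,0,-0.9,0,0,0,0],[44,0,-0.9,0,0,0,0]]'
python3 -m creep '[[44,-0.2,-0.9,0,0,0,0],[44,-0.2,-0.9,0,0,0,0],[44,-0.2,-0.9,0,0,0,0],[44,-0.2,-0.9,0,0,0,0],[44,-0.2,-0.9,0,0,0,0],[44,-0.2,-0.9,0,0,0,0],[44,0,0,0,0,0,0],[44,0,0,0,0,0,0]]'
python3 - <<'E'
from h import *
p=capture("top");s=capture("scene")
f=lambda p,b,k:cv2.resize(p["frame"][b[1]:b[3],b[0]:b[2],::-1],None,fx=k,fy=k,interpolation=cv2.INTER_CUBIC)
A=f(p,(180,105,350,245),2.35);B=f(s,(150,155,350,295),2);h=max(A.shape[0],B.shape[0])
pad=lambda x:cv2.copyMakeBorder(x,0,h-x.shape[0],0,0,0)
cv2.imwrite("pics/f7.png",cv2.hconcat([pad(A),pad(B)]));print(A.shape,B.shape)
E
```

```text
time_s: 14.15
tcp_pos: [0.6198, -0.0865, 0.3398]
eef_rot: [-180.0, -0.0, -80.2]
contact_force: [-0.0, -0.0, -0.5]
gripper_width: 0.0439
gripper_force: 0.0
time_s: 14.82
tcp_pos: [0.5894, -0.2221, 0.3391]
eef_rot: [180.0, 0.0, -80.4]
contact_force: [-0.6, 0.5, 0.5]
gripper_width: 0.0441
gripper_force: 0.0
(329, 400, 3) (280, 400, 3)
```

View pics/f7.png

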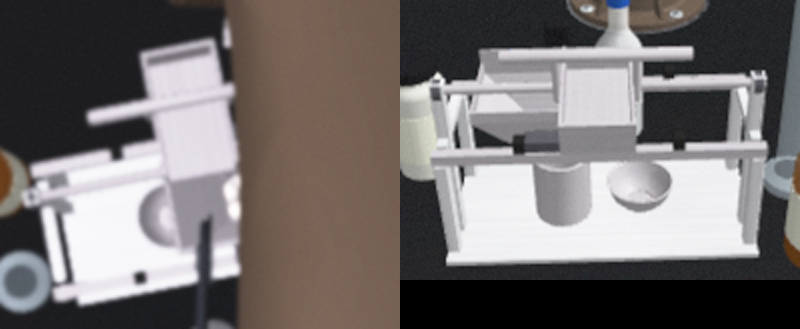

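The tray is empty and down again, but the arm hides the funnel from above, and something white shows at crop (232,190). I move further away and look into the funnel.

```bash
python3 -m creep '[[44,-0.45,-0.95,0,0,0,0],[44,-0.45,-0.95,0,0,0,0],[44,-0.45,-0.95,0,0,0,0],[44,-0.45,-0.95,0,0,0,0],[44,-0.45,-0.95,0,0,0,0],[44,-0.45,-0.95,0,0,0,0],[44,-0.45,-0.95,0,0,0,0],[44,-0.45,-0.95,0,0,0,0]]'
python3 -m creep '[[44,-0.45,-0.95,0,0,0,0],[44,-0.45,-0.95,0,0,0,0],[44,-0.45,-0.95,0,0,0,0],[44,-0.45,-0.95,0,0,0,0],[44,-0.45,-0.95,0,0,0,0],[44,0,0,0,0,0,0]]'
python3 - <<'E'
from h import *
p=capture("top");save(p,"t8.png",(210,130,350,235),5)
q=np.load("st.npy")
print("jar rim",proj(p,S(q,(0,-.045,.088))),"ball det",[(x["conf"],x["bbox"]) for x in search_frame(p,"ball1_center")])
E
```

```text
time_s: 15.58
tcp_pos: [0.5001, -0.411, 0.3393]
eef_rot: [-180.0, -0.0, -80.2]
contact_force: [0.7, -0.3, -0.5]
gripper_width: 0.0441
gripper_force: 0.0
time_s: 16.08
tcp_pos: [0.4425, -0.5322, 0.3383]
eef_rot: [179.9, 0.0, -80.4]
contact_force: [0.8, 1.0, -0.2]
gripper_width: 0.0438
gripper_force: 0.0
jar rim [285.01709778 187.77793798] ball det [(0.38, [345.4, 198.8, 381.7, 223.1])]
```

View pics/t8.png

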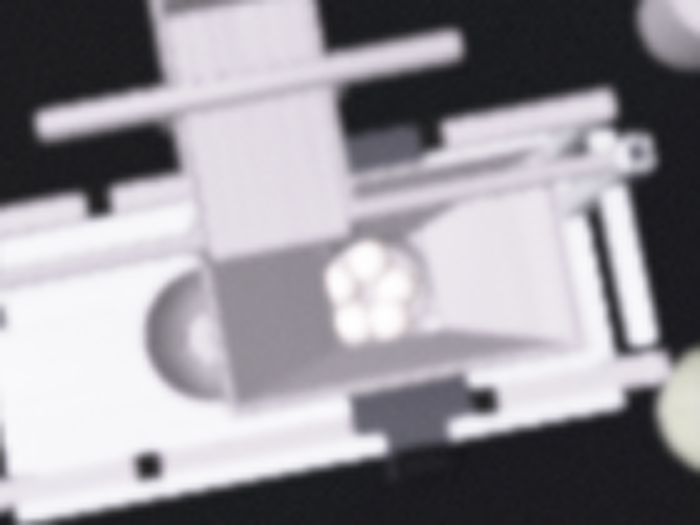

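The last top view shows all five balls as a ring at crop (370,290), which is pixel (284,188). That matches the jar's predicted centre (285,188), and their apparent size puts them at the jar's floor. The tray is down and empty, the funnel is at its stop, and the arm is clear, so I hand in.

```bash
python3 -c "
from plant import close_job
print(close_job())"
```

```text
the job is handed in; nothing more can be done
None
```

I handed the job in at about 16 s: the funnel is home over the jar on the −y side, all five balls are in the jar, the tray is down and the arm is clear, going by the last pictures (the hand-in returned no verdict).

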